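# Rehang the lift-off door of a specimen cabinet

## Robot

A 6-joint arm with a two-finger parallel gripper is mounted at the origin on a cart in front of the work surface, level with it; the furniture and walls round the work are solid. World frame = base frame: x ahead of the robot, y to its left, z up, the work surface at z = 0. Lengths are in m, angles in rad, forces in N, time in s.
With the tool pointing down it reaches from about 0.2 to 0.875 m from the base axis. Payload 3.4 kg.
Tool frame: the origin (TCP) lies at the very end of the fingers, on their centre line; the grasp point (between the pads) lies manip.hold_point_z behind it (manip.hold_point_z is the distance from the TCP to the grasp point, in m); z points along the fingers, y is the line along which they close (so a half turn about z gives the same grasp; the last joint's range is limited). The gripper opens to 94 mm and grips with 3 to 60 N. Pads are 16 mm wide; open, the fingers measure 119 mm over their backs; the gripper's body (75 mm by 177 mm) begins 78 mm behind the grasp point.
Start: joints at [1.122, 0.276, 1.505, -0, 1.361, -0.121], TCP at [0.185, 0.544, 0.205] pointing down, gripper open.
Joint ranges: [-2.89, 2.89], [-0.75, 2.08], [0.22, 2.7], [-1.18, 4.32], [0.11, 2.71], [-2.7, 2.7]. Speed limits (rad/s): [2.57, 2.57, 3.14, 3.14, 3.14, 3.14].

## Interface

Orientations are given as a unit quaternion [x, y, z, w].
In Python, from plant import manip gives the robot as it stands.
- The arm moves only by the tool step_arm, never from a script. Its arguments are lists of equal length, an entry for each row: "rotation": the turn, a rotation vector about the tool's x, y, z in rad, a list of three; "travel": the shift along the tool's x, y, z in cm, a list of three; "fingers": the opening, from 0 (shut) to 1 (fully open). A call has exactly 10 rows; each row is the pose to reach, as a shift and turn from the pose commanded when the call began, along the tool's axes at that moment; what a row does not reach only later rows make up. A row lasts 1/12 s, in which the tool goes at most 41.7 mm and 7.16 degrees, less where a joint would pass 70% of its speed; a pose out of reach is approached as far as the arm can. A call with a gripper value outside its range is refused whole. The fingers move at their own pace and stop on an object; "squeeze" is the grip in N (left out, the last holds). Time passes only in rows, so rows that repeat a pose let the fingers close, or fill a call up. It gives the time, the measured TCP pose, the force, the opening and the grip force at its end, in the units of the state.
- manip.get_obs(): the state, without advancing time (a new reading comes with each control period).
- manip.camera(name): name is "scene" or "top" or "wrist"; returns a dict with "pixels" (400x640x3 uint8, red, green, blue), "range_z" (400x640 float32, m along the optical axis (not along the pixel's ray), 0 where there is no reading), "fx", "fy", "cx", "cy" (pixels), "distortion" ([k1, k2, p1, p2, k3] as OpenCV has them; the pictures are not rectified), "xyz" and "orientation" of the camera in the world. Camera axes: x right, y up, looking along -z (the intrinsics and any distortion apply to the point x, -y, -z); pixel columns grow to the right and rows downward; lengths in m; the calibration is good to about 2 mm. A picture is of the moment at which its call begins.
- manip.finish_job(): hands the job in; it is judged then, once.
The state is a dict: "clock": time; "joint_pos": joint angles; "qd": joint speeds; "joint_torque": joint torques, N m; "eef_pos": TCP position; "ee_rot": TCP orientation; "wrist_force": force on the tool from outside, world axes, zero at the start; "wrist_torque": the same for the moment, N m; "finger_gap": finger opening in m; "gripper_force": force on a finger pad.
Only numpy, scipy, OpenCV 4.12 (cv2) and the standard library are available. Lean on these libraries where they do the work, as an engineer would, in place of code of your own. Each camera call takes 0.05 s, during which the arm holds its last target. There are 200 camera calls.

## Task

Take the small grey door, which leans in its drying rest after cleaning, and hang it back on the white specimen cabinet: with the door standing open, lower it so that both hinge knuckles drop fully onto their upright pins, and keep hold of it until they are down. Then let go and swing the door fully shut against the seal. Do not disturb the beaker, the timer or the wash bottle.

Things in the scene. Friction and masses are not known exactly. Their poses are not given: they have to be found in the camera images.
- door: Loose grey door plate, 8 mm thick (x), 140 wide (y), 160 high (z), about 0.3 kg. Origin: middle of its lower edge; z up the door, -x outer face, -y hinge edge. At the start it leans back 35 degrees in the rest, outer face up, and draws out along its own z. Outer face: upright bar handle at y = +50, z = 68 mm, 70 long, 35 off the face; the top 45 mm of the plate are bare on both faces.
- door_top (a point): on the door: middle of its top edge (door frame 0, 0, 160 mm), a good place to grip, across the 8 mm; the centre of mass lies below it, 2 mm to the hinge side
- knuckle_low (a point): on the door: centre of the lower end of the lower knuckle, at 0, -82, 18 mm in the door frame, 12 mm outside the hinge edge. Both knuckles are steel tubes along the door's z, 24 mm long, 18 outside, 11 bore, open at both ends
- knuckle_high (a point): on the door: centre of the lower end of the upper knuckle, at 0, -82, 118 mm in the door frame
- free_edge (a point): on the door: middle of the edge opposite the hinge, in the plate's mid-plane (door frame 0, 70, 80 mm)
- cabinet: White open-fronted cabinet fixed to the counter, 110 mm deep (x), 170 wide (y), 180 high (z), vials and dishes inside. Origin: centre of its underside; the front looks to -x; rubber seal round the opening, front at x = -62 mm. Hinge pins at its -y front edge (robot's right). Shut, the door has the cabinet's orientation and touches the seal; it opens to -x, counterclockwise seen from above.
- pin_low (a point): on the cabinet: foot of the lower pin, where knuckle_low comes to rest, at -66.5, -76, 30 mm in the cabinet frame. Both pins stand upright, 8 mm thick, 20 long, top 6 tapered, on flat brackets 18 mm round. Play is 1.5 mm all round: the freed door sags a little, turns easily and stays where left; hung, its lower edge is 12 mm and its top 172 mm above the counter
- pin_high (a point): on the cabinet: foot of the upper pin, where knuckle_high comes to rest, at -66.5, -76, 130 mm in the cabinet frame. Its bracket reaches 12 mm down and 9 mm round the axis: bring the door in from the front, raised less than 60 mm, so that the lower knuckle comes in beneath it and above the lower pin
- closed_mark (a point): on the cabinet: where the door's free_edge point is when the door hangs shut
- rest: Grey drying rest fixed to the counter: base 150 x 120 x 6 mm; two rails leaning back 35 degrees carry the door's lower 100 mm from behind, a ledge with an 8 mm lip carries its lower edge. Origin: centre of its underside; the door's outer face looks to its -x, and it leans back to +x
- beaker: loose clear plastic beaker, 79 x 73 x 70 mm, bystander; origin: centre of its underside
- timer: loose white bench timer, 66 x 62 x 18 mm, bystander; origin: centre of its underside
- wash_bottle: loose white wash bottle with a red spout, 67 x 105 x 188 mm, bystander; origin: centre of its underside

How it is judged:
By the outcome, as a careful person would: the job done as asked, in the order asked, and still so for the second after the job is handed in, with the robot touching nothing.
It also fails if it takes over 72 s, if anything falls off the work surface, if the arm or the gripper's body presses on something with over 40 N, if the wrist force passes 120 N, or if a joint passes its speed limit or range.

## Working session

There is one attempt and no reset: what is moved stays moved. The work goes in short steps, Python scripts to look and compute and a tool call to move; the robot and the scene stay as the last step left them, time stands still between calls to the robot, and variables do not carry over. Pictures are saved under pics/ and viewed, at most 11 in all, crops included, and the job is handed in when it is done.

Besides the shell and the picture viewer there is one more tool, called after "Emit:" as name(argument=value, ...) on one line, values as JSON. step_arm: Moves the arm, as the interface text tells. Its arguments: {"type":"object","properties":{"rotation":{"type":"array","items":{"type":"array","items":{"type":"number"}}},"travel":{"type":"array","items":{"type":"array","items":{"type":"number"}}},"fingers":{"type":"array","items":{"type":"number"}},"squeeze":{"type":"number"}},"required":["rotation","travel","fingers"]}

```bash
mkdir -p pics; ls; cat > h.py <<'E'
import numpy as np, cv2, pickle
from scipy.spatial.transform import Rotation as R
from plant import manip
def cam(n):
    c=manip.camera(n); return c
def pts(c):
    h,w=c['range_z'].shape
    K=np.array([[c['fx'],0,c['cx']],[0,c['fy'],c['cy']],[0,0,1.]])
    u,v=np.meshgrid(np.arange(w),np.arange(h))
    n=cv2.undistortPoints(np.stack([u,v],-1).reshape(-1,1,2).astype(np.float64),K,np.array(c['distortion'],float)).reshape(h,w,2)
    z=c['range_z']
    p=np.stack([n[...,0]*z,-n[...,1]*z,-z],-1)
    P=p@R.from_quat(c['orientation']).as_matrix().T+np.array(c['xyz'])
    P[z==0]=np.nan
    return P
E
python3 - <<'E'
from h import *
o=manip.get_obs();print(o, manip.hold_point_z)
a=[]
for n in("scene","top"):
    c=cam(n);pickle.dump(c,open(f'{n}0.pkl','wb'));cv2.imwrite(f'pics/{n}0.png',c['pixels'][...,::-1]);print(n,c['xyz'],c['orientation'],c['fx'],c['distortion'],(c['range_z']>0).mean())
E
```

```text
pics
{'clock': 0.0, 'joint_pos': array([ 1.12200771e+00,  2.76565120e-01,  1.50608451e+00,  1.61585135e-06,
        1.36069804e+00, -1.20998148e-01]), 'qd': array([ 0.00048681,  0.00056573,  0.00067543,  0.00131883,  0.00027763,
       -0.00022944]), 'joint_torque': array([ 1.39839858e-04, -4.04561841e+01, -2.37232393e+01,  7.01771281e-02,
        3.45021731e-02, -1.41454384e-04]), 'eef_pos': array([0.18488504, 0.54388343, 0.20464116]), 'ee_rot': array([ 1.63162575e-01,  9.86598806e-01, -8.41914051e-04, -2.47386006e-04]), 'wrist_force': array([-1.07857016, -0.4173974 , -0.12350465]), 'wrist_torque': array([-0.01970306,  0.0166379 ,  0.00202931]), 'gripper_force': 0.0, 'finger_gap': 0.09352503817402498} 0.0188
scene [-0.01521712 -1.17531017  0.70292414] [ 0.52560412 -0.12437977 -0.19483222  0.81872485] 473.2831040714192 [-0.01824944  0.          0.          0.          0.        ] 0.99596484375
top [ 0.26717252 -0.05580288  1.31582081] [ 0.07962329 -0.07319777 -0.68223407  0.72308983] 381.4152534020991 [-0.02469874  0.          0.          0.          0.        ] 0.9961953125
```

View pics/scene0.png

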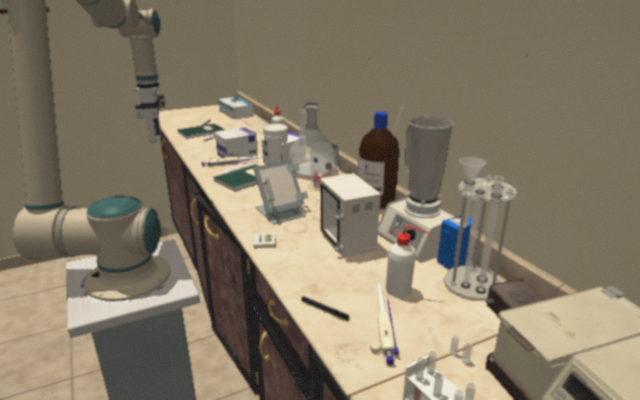

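View pics/top0.png

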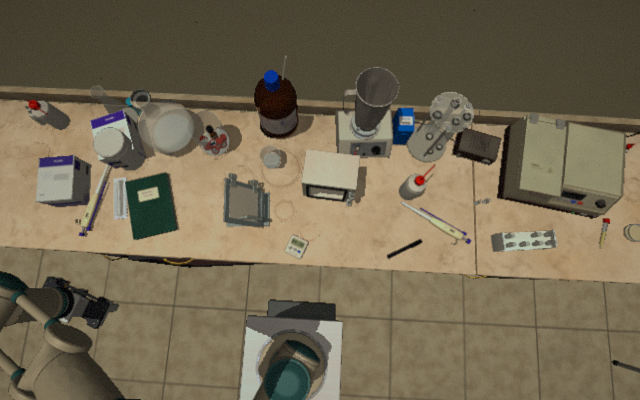

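The scene view shows the door in its rest at about (282,188) and the cabinet at (348,212). In the top view the rest is at (246,202) and the cabinet at (330,176), with hinge brackets near (352,198). Beaker is at (272,158), timer at (297,244) and wash bottle at (414,185).

```bash
python3 - <<'E'
from h import *
for n,(x0,x1,y0,y1) in dict(top=(210,370,130,260),scene=(235,395,140,260)).items():
    c=pickle.load(open(f'{n}0.pkl','rb'));P=pts(c);np.save(n+'P.npy',P)
    im=c['pixels'][y0:y1,x0:x1,::-1]; cv2.imwrite(f'pics/{n}c.png',cv2.resize(im,None,fx=5,fy=4.6 if n=='top' else 5,interpolation=cv2.INTER_CUBIC))
P=np.load('topP.npy')
b=P[...,2]; 
# table
m=(P[...,0]>.3)&(P[...,0]<.9)&(abs(b)<.02);print('table',np.nanmedian(b[m]))
# cabinet top
m=(abs(b-.18)<.006);m=m.astype(np.uint8);n,l,s,ce=cv2.connectedComponentsWithStats(m)
for i in range(1,n):
    if s[i,4]>100:
        q=P[l==i][:,:2];print('h.18',s[i],cv2.minAreaRect(q.astype(np.float32)),np.median(P[l==i][:,2]))
# heights along door
for v in range(172,232,5): print(v,[tuple(np.round(P[v,u]*1000).astype(int)) for u in range(222,276,8)])
E
```

```text
table 0.00015492619568413524
h.18 [ 33  71 156   9 303] ((0.8985992670059204, 0.6594175100326538), (0.007885904051363468, 0.5290582776069641), 0.0462273545563221) 0.17977880160879378
h.18 [190  78  68   6 133] ((0.8984862565994263, 0.2779320776462555), (0.005538871977478266, 0.2238127589225769), 0.11572638899087906) 0.18032392730237445
h.18 [456  92 109   9 183] ((0.8995444178581238, -0.6629201173782349), (0.3586982488632202, 0.008319472894072533), 89.68359375) 0.17959162761607828
h.18 [ 302  149   58   41 1854] ((0.615451455116272, -0.0887129083275795), (0.16972634196281433, 0.11367201805114746), 86.11463928222656) 0.18029542484618266
h.18 [280 344  37  28 200] ((0.06277621537446976, -0.028811976313591003), (0.10193289816379547, 0.04730991646647453), 69.79893493652344) 0.18036210723996404
172 [(np.int64(636), np.int64(295), np.int64(0)), (np.int64(596), np.int64(230), np.int64(149)), (np.int64(-9223372036854775808), np.int64(-9223372036854775808), np.int64(-9223372036854775808)), (np.int64(640), np.int64(208), np.int64(5)), (np.int64(643), np.int64(180), np.int64(1)), (np.int64(647)
[... 3036 characters left out ...]
nt64(456), np.int64(276), np.int64(-2)), (np.int64(437), np.int64(214), np.int64(143)), (np.int64(441), np.int64(194), np.int64(120)), (np.int64(447), np.int64(175), np.int64(88)), (np.int64(453), np.int64(153), np.int64(62)), (np.int64(463), np.int64(134), np.int64(6)), (np.int64(465), np.int64(107), np.int64(3))]
227 [(np.int64(438), np.int64(273), np.int64(-1)), (np.int64(440), np.int64(246), np.int64(-3)), (np.int64(441), np.int64(217), np.int64(0)), (np.int64(443), np.int64(190), np.int64(-2)), (np.int64(445), np.int64(162), np.int64(0)), (np.int64(445), np.int64(133), np.int64(5)), (np.int64(448), np.int64(106), np.int64(1))]<stdin>:15: RuntimeWarning: invalid value encountered in cast
```

View pics/topc.png

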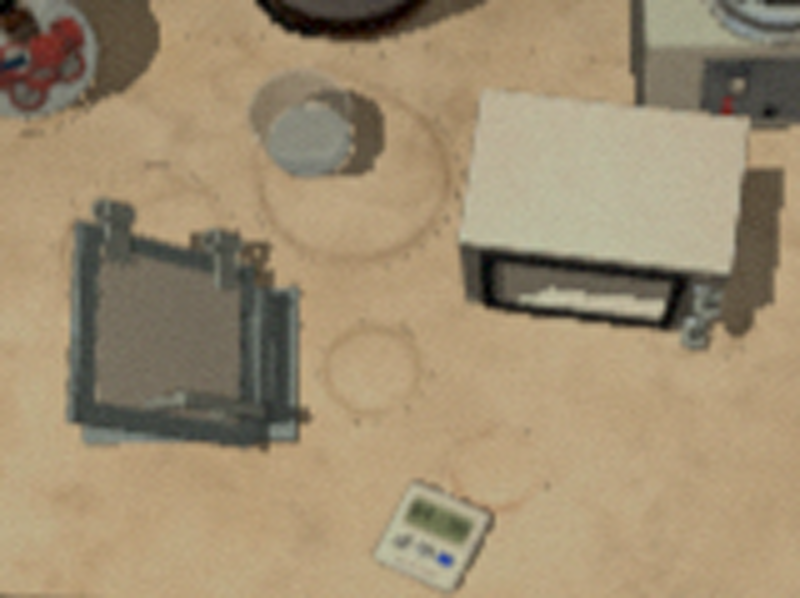

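View pics/scenec.png

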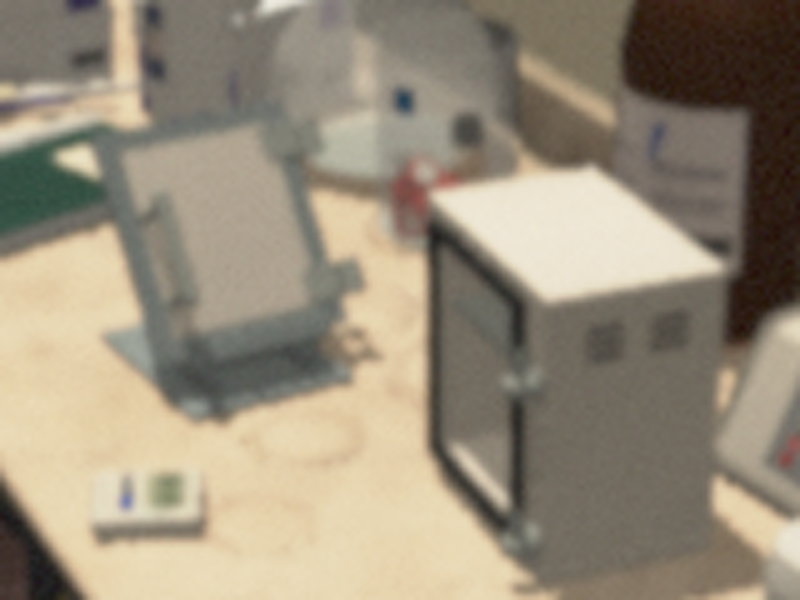

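The crops show the door in the rest with its top edge to the left (+y), its knuckles on the far (+x) side and its handle near the robot. The door's yaw is therefore already close to the open pose on the cabinet. The cabinet's pins are at top-crop pixels (700,295) and (695,330), on its right front edge.

```bash
cat > fit.py <<'E'
from h import *
def rays(c):
    c=dict(c);c['range_z']=np.ones_like(c['range_z']);return pts(c)-np.array(c['xyz'])
def planefit(Q):
    for k in range(8):
        m=Q.mean(0);n=np.linalg.svd(Q-m,full_matrices=False)[2][2];d=(Q-m)@n
        Q=Q[abs(d)<max(2.0*d.std(),.002)]
    return m,n*np.sign(n[2]),d.std(),len(Q)
E
python3 - <<'E'
from fit import *
res={}
seed={'top':(228,232+28,187,213),'scene':(268,292,172,200)}
for n in('top','scene'):
    c=pickle.load(open(f'{n}0.pkl','rb'));P=np.load(n+'P.npy')
    x0,x1,y0,y1=seed[n];Q=P[y0:y1,x0:x1].reshape(-1,3);Q=Q[np.isfinite(Q).all(1)]
    m,nn,s,k=planefit(Q);print(n,'plane',m.round(4),nn.round(4),'tilt',np.degrees(np.arccos(nn[2])).round(2),'yaw',np.degrees(np.arctan2(-nn[1],-nn[0])).round(2),s.round(4),k)
    res[n]=(m,nn)
    d=(P-m)@nn
    mk=((abs(d)<.011)&(P[...,2]>.02)&(np.linalg.norm(P-m,axis=-1)<.16)).astype(np.uint8)
    mk=cv2.morphologyEx(mk,cv2.MORPH_OPEN,np.ones((3,3)));mk=cv2.morphologyEx(mk,cv2.MORPH_CLOSE,np.ones((5,5)))
    nl,l,st,ce=cv2.connectedComponentsWithStats(mk);i=1+np.argmax(st[1:,4])
    r=rays(c);C=np.array(c['xyz']);t=((m-C)@nn)/(r@nn);X=C+r*t[...,None]
    yaw=np.arctan2(-nn[1],-nn[0])-np.pi  # dir of door x horizontal
    xd=-nn; h=np.array([xd[0],xd[1],0]);h/=np.linalg.norm(h)
    yd=np.array([-h[1],h[0],0]);zd=np.cross(xd,yd)
    q=X[l==i]-m;uv=np.stack([q@yd,q@zd],1).astype(np.float32)
    print(' in-plane y range by z:')
    for z in np.arange(-.09,.09,.015):
        w=uv[abs(uv[:,1]-z)<.0075]
        if len(w)>5:print('  z%.3f y %.4f %.4f'%(z,w[:,0].min(),w[:,0].max()))
    for y in np.arange(-.09,.09,.015):
        w=uv[abs(uv[:,0]-y)<.0075]
        if len(w)>5:print('  y%.3f z %.4f %.4f'%(y,w[:,1].min(),w[:,1].max()))
    print(' yd',yd.round(4),'zd',zd.round(4))
# bystanders
P=np.load('topP.npy')
for nm,(u,v) in dict(beaker=(272,158),timer=(297,244),bottle=(412,188)).items():
    print(nm,np.nanmedian(P[v-2:v+3,u-2:u+3].reshape(-1,3),0).round(3))
c=cam('wrist');pickle.dump(c,open('w0.pkl','wb'));T=R.from_quat(manip.get_obs()['ee_rot']);o=manip.get_obs()
print('wrist in tool',T.inv().apply(np.array(c['xyz'])-o['eef_pos']).round(4),(T.inv()*R.from_quat(c['orientation'])).as_matrix().round(3),c['fx'])
E
```

```text
top plane [0.5196 0.1879 0.1003] [ 0.0619 -0.8168  0.5736] tilt 55.0 yaw 94.34 0.0013 692
 in-plane y range by z:
  z-0.090 y -0.0402 -0.0084
  z-0.075 y -0.0763 0.0799
  z-0.060 y -0.0788 0.0815
  z-0.045 y -0.0792 0.0821
  z-0.030 y -0.0761 0.0819
  z-0.015 y -0.0593 0.0802
  z0.000 y -0.0579 0.0817
  z0.015 y -0.0584 0.0822
  z0.030 y -0.0780 0.0820
  z0.045 y -0.0783 0.0809
  z0.060 y -0.0774 0.0819
  z0.075 y -0.0573 0.0812
  y-0.075 z -0.0677 0.0617
  y-0.060 z -0.0780 0.0818
  y-0.045 z -0.0833 0.0817
  y-0.030 z -0.0836 0.0810
  y-0.015 z -0.0839 0.0845
  y0.000 z -0.0791 0.0838
  y0.015 z -0.0794 0.0831
  y0.030 z -0.0796 0.0825
  y0.045 z -0.0799 0.0819
  y0.060 z -0.0801 0.0849
  y0.075 z -0.0804 0.0846
 yd [-0.9971 -0.0756  0.    ] zd [-0.0434  0.572   0.8191]
scene plane [0.5137 0.1851 0.1003] [ 0.0724 -0.8158  0.5738] tilt 54.99 yaw 95.07 0.0025 522
 in-plane y range by z:
  z-0.090 y -0.0293 0.0593
  z-0.075 y -0.0621 0.0782
  z-0.060 y -0.0822 0.0785
  z-0.045 y -0.0834 0.0780
  z-0.030 y -0.0687 0.0760
  z-0.015 y -0.0636 0.0788
  z0.000 y -0.0632 0.0780
  z0.015 y -0.0641 0.0783
  z0.030 y -0.0747 0.0778
  z0.045 y -0.0829 0.0771
  z0.060 y -0.0853 0.0774
  z0.075 y -0.0643 0.0776
  y-0.090 z -0.0515 0.0607
  y-0.075 z -0.0615 0.0635
  y-0.060 z -0.0780 0.0772
  y-0.045 z -0.0763 0.0792
  y-0.030 z -0.0917 0.0793
  y-0.015 z -0.0900 0.0799
  y0.000 z -0.0729 0.0799
  y0.015 z -0.0696 0.0800
  y0.030 z -0.0696 0.0800
  y0.045 z -0.0871 0.0793
  y0.060 z -0.0863 0.0800
  y0.075 z -0.0790 0.0800
 yd [-0.9961 -0.0883  0.    ] zd [-0.0507  0.5715  0.819 ]
beaker [0.698 0.119 0.004]
timer [0.393 0.008 0.017]
bottle [ 0.585 -0.356  0.121]
wrist in tool [ 0.0754  0.0002 -0.1793] [[ 0.001  0.965  0.261]
 [ 1.    -0.001  0.001]
 [ 0.001  0.261 -0.965]] 329.8380066506584
```

```bash
cat > go.py <<'E'
from fit import *
def tool(yaw_door,lean,flip=True):
    c,s=np.cos(np.radians(yaw_door)),np.sin(np.radians(yaw_door));l=np.radians(lean)
    zd=np.array([np.sin(l)*c,np.sin(l)*s,np.cos(l)]);yd=np.array([-s,c,0]);xd=np.cross(yd,zd)
    f=-1 if flip else 1
    return R.from_matrix(np.stack([f*yd,f*xd,-zd],1)),xd,yd,zd
def delta(p,Rt):
    o=manip.get_obs();T=R.from_quat(o['ee_rot'])
    t=T.inv().apply(p-o['eef_pos'])*100;r=(T.inv()*Rt).as_rotvec()
    print('travel cm',t.round(2),'rot',r.round(4),'|r|deg',np.degrees(np.linalg.norm(r)).round(1),'pos',o['eef_pos'].round(4),'t',round(o['clock'],2));return t,r
E
python3 - <<'E'
from go import *
Rt,xd,yd,zd=tool(94.7,35);top=np.array([.503,.235,.1642])
print(xd,yd,zd)
delta(top+.07*zd,Rt); T=R.from_quat(manip.get_obs()['ee_rot'])
print(T.inv().apply(np.array([.38,.40,.28])-manip.get_obs()['eef_pos'])*100)
E
```

```text
[-0.0671201   0.81639755 -0.57357644] [-0.99663739 -0.08193851  0.        ] [-0.046998    0.57164772  0.81915204]
travel cm [-38.46 -15.33  -1.66] rot [-0.1722 -0.8239  2.6192] |r|deg 157.6 pos [0.185  0.544  0.2048] t 0.15
[-23.10132353  -7.3641967   -7.51271105]
```

Emit:
step_arm(rotation=[[0,0,0.12],[0,0,0.24],[0,0,0.36],[0,0,0.48],[0,0,0.6],[0,0,0.72],[0,0,0.84],[0,0,0.96],[0,0,1.08],[0,0,1.2]], travel=[[-2.3,-0.7,-0.8],[-4.6,-1.5,-1.5],[-6.9,-2.2,-2.3],[-9.2,-2.9,-3],[-11.5,-3.7,-3.8],[-13.9,-4.4,-4.5],[-16.2,-5.2,-5.3],[-18.5,-5.9,-6],[-20.8,-6.6,-6.8],[-23.1,-7.4,-7.5]], fingers=[0.5,0.5,0.5,0.5,0.5,0.5,0.5,0.5,0.5,0.5])

```text
clock: 0.98
eef_pos: [0.3808, 0.3992, 0.2807]
ee_rot: [0.694, 0.72, -0.0, -0.0]
wrist_force: [1.6, 0.6, 0.3]
finger_gap: 0.0473
gripper_force: 0.0
```

```bash
python3 - <<'E'
from go import *
Rt,xd,yd,zd=tool(94.7,35);top=np.array([.503,.235,.1642])
delta(top+.07*zd,Rt);print(manip.get_obs()['joint_pos'].round(2))
E
```

```text
travel cm [-12.85  11.42   5.91] rot [-0.4863 -0.4647  1.4742] |r|deg 92.8 pos [0.3808 0.3992 0.2807] t 0.98
[0.68 0.21 1.41 0.   1.52 0.65]
```

Emit:
step_arm(rotation=[[-0.037,-0.036,0.113],[-0.075,-0.071,0.227],[-0.112,-0.107,0.34],[-0.15,-0.143,0.454],[-0.187,-0.179,0.567],[-0.224,-0.214,0.68],[-0.262,-0.25,0.794],[-0.299,-0.286,0.907],[-0.337,-0.322,1.021],[-0.374,-0.357,1.134]], travel=[[-1.3,1.1,0.0],[-2.6,2.3,0.3],[-3.9,3.4,0.6],[-5.1,4.6,1],[-6.4,5.7,1.5],[-7.7,6.9,2],[-9,8,2.5],[-10.3,9.1,3],[-11.6,10.3,3.5],[-12.85,11.42,4]], fingers=[0.5,0.5,0.5,0.5,0.5,0.5,0.5,0.5,0.5,0.5])

```text
clock: 1.82
eef_pos: [0.4997, 0.2761, 0.2401]
ee_rot: [0.946, 0.217, 0.011, 0.243]
wrist_force: [-0.0, -1.7, -0.2]
finger_gap: 0.0465
gripper_force: 0.0
```

```bash
python3 - <<'E'
from go import *
Rt,xd,yd,zd=tool(94.7,35);top=np.array([.503,.235,.1642])
delta(top+.07*zd,Rt);print(manip.get_obs()['joint_pos'].round(2))
E
```

```text
travel cm [ 0.11 -0.78  1.69] rot [-0.1105 -0.1093  0.3402] |r|deg 21.4 pos [0.4997 0.2761 0.2401] t 1.82
[ 0.68  0.38  1.38 -0.45  1.59  1.84]
```

Emit:
step_arm(rotation=[[-0.028,-0.027,0.085],[-0.055,-0.055,0.17],[-0.083,-0.082,0.255],[-0.1105,-0.1093,0.3402],[-0.1105,-0.1093,0.3402],[-0.1105,-0.1093,0.3402],[-0.1105,-0.1093,0.3402],[-0.1105,-0.1093,0.3402],[-0.1105,-0.1093,0.3402],[-0.1105,-0.1093,0.3402]], travel=[[0.03,-0.2,0.4],[0.05,-0.4,0.8],[0.08,-0.6,1.2],[0.11,-0.78,1.69],[0.11,-0.78,1.69],[0.11,-0.78,1.69],[0.11,-0.78,1.69],[0.11,-0.78,1.69],[0.11,-0.78,1.69],[0.11,-0.78,1.69]], fingers=[0.5,0.5,0.5,0.5,0.5,0.5,0.5,0.5,0.5,0.5])

```text
clock: 2.65
eef_pos: [0.4995, 0.2753, 0.2227]
ee_rot: [0.953, 0.042, 0.013, 0.299]
wrist_force: [-0.4, -0.1, -0.0]
finger_gap: 0.0469
gripper_force: 0.0
```

```bash
python3 - <<'E'
from go import *
Rt,xd,yd,zd=tool(94.7,35);top=np.array([.503,.235,.1642])
delta(top+.07*zd,Rt)
c=cam('wrist');pickle.dump(c,open('w1.pkl','wb'));cv2.imwrite('pics/w1.png',c['pixels'][...,::-1])
P=pts(c);T=R.from_quat(manip.get_obs()['ee_rot']);Q=T.inv().apply((P-manip.get_obs()['eef_pos']).reshape(-1,3)).reshape(P.shape)
np.save('w1Q.npy',Q)
E
```

```text
travel cm [ 0.02 -0.04  0.11] rot [-0.0028 -0.0025  0.0047] |r|deg 0.3 pos [0.4995 0.2753 0.2227] t 2.65
```

View pics/w1.png

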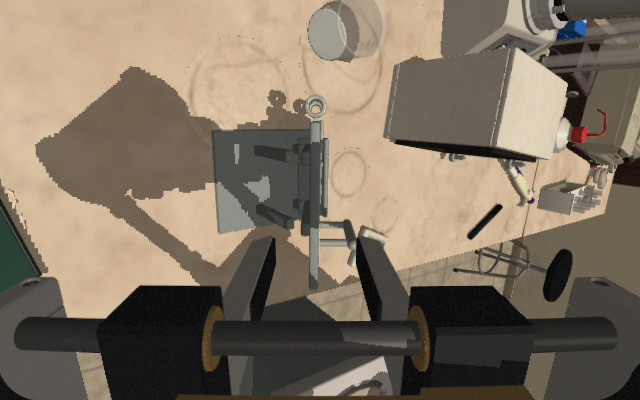

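The wrist view looks along the plate: its top edge runs from (316,120) to (314,290), the knuckle bore is at (316,105), and the fingers straddle it at columns 260 and 372.

```bash
python3 - <<'E'
from go import *
Q=np.load('w1Q.npy')
for v in range(100,291,10):
    r=[(u,*(Q[v,u]*1000).round(0)) for u in range(304,328,2) if np.isfinite(Q[v,u,2]) and 50<Q[v,u,2]*1000<95]
    if r: a=np.array(r);print(v,'u',a[0,0],a[-1,0],'x %.0f y %.1f..%.1f z %.0f'%(np.median(a[:,1]),a[:,2].min(),a[:,2].max(),np.median(a[:,3])))
E
```

```text
100 u 306.0 324.0 x 89 y -7.0..7.0 z 93
110 u 306.0 324.0 x 81 y -7.0..7.0 z 93
120 u 314.0 314.0 x 74 y -1.0..-1.0 z 94
130 u 310.0 322.0 x 66 y -4.0..6.0 z 74
140 u 310.0 322.0 x 59 y -4.0..6.0 z 76
150 u 310.0 322.0 x 51 y -4.0..6.0 z 75
160 u 310.0 320.0 x 44 y -4.0..4.0 z 74
170 u 310.0 320.0 x 36 y -4.0..4.0 z 74
180 u 310.0 318.0 x 28 y -4.0..2.0 z 75
190 u 310.0 318.0 x 20 y -4.0..2.0 z 74
200 u 310.0 318.0 x 12 y -4.0..2.0 z 74
210 u 310.0 318.0 x 4 y -4.0..2.0 z 74
220 u 310.0 318.0 x -4 y -4.0..2.0 z 74
230 u 310.0 318.0 x -13 y -4.0..3.0 z 74
240 u 310.0 318.0 x -22 y -4.0..3.0 z 74
250 u 310.0 318.0 x -31 y -4.0..3.0 z 74
260 u 310.0 318.0 x -39 y -4.0..3.0 z 74
270 u 310.0 318.0 x -49 y -4.0..3.0 z 75
280 u 310.0 316.0 x -58 y -4.0..1.0 z 74
290 u 316.0 316.0 x -68 y 1.0..1.0 z 75
```

Emit:
step_arm(rotation=[[0,0,0],[0,0,0],[0,0,0],[0,0,0],[0,0,0],[0,0,0],[0,0,0],[0,0,0],[0,0,0],[0,0,0]], travel=[[0,0,1.5],[0,0,3],[0,0,4.5],[0,0,6],[0,0,7.5],[0,0,9],[0,0,10],[0,0,10.7],[0,0,11],[0,0,11]], fingers=[0.5,0.5,0.5,0.5,0.5,0.5,0.5,0.5,0.5,0.5])

```text
clock: 3.53
eef_pos: [0.5048, 0.2125, 0.1315]
ee_rot: [0.953, 0.042, 0.012, 0.3]
wrist_force: [0.3, -0.2, 0.3]
finger_gap: 0.0473
gripper_force: 0.0
```

Emit:
step_arm(rotation=[[0,0,0],[0,0,0],[0,0,0],[0,0,0],[0,0,0],[0,0,0],[0,0,0],[0,0,0],[0,0,0],[0,0,0]], travel=[[0,0,0],[0,0,0],[0,0,0],[0,0,0],[0,0,0],[0,0,0],[0,0,0],[0,0,0],[0,0,0],[0,0,0]], fingers=[0.35,0.2,0.1,0,0,0,0,0,0,0], squeeze=45)

```text
clock: 4.37
eef_pos: [0.505, 0.2129, 0.1318]
ee_rot: [0.953, 0.042, 0.012, 0.3]
wrist_force: [0.4, 1.3, 1.5]
finger_gap: 0.0078
gripper_force: 45.0
```

Emit:
step_arm(rotation=[[0,0,0],[0,0,0],[0,0,0],[0,0,0],[0,0,0],[0,0,0],[0,0,0],[0,0,0],[0,0,0],[0,0,0]], travel=[[0,0,-0.5],[0,0,-1.5],[0,0,-2.8],[0,0,-4.2],[0,0,-5.6],[0,0,-7],[0,0,-8.4],[0,0,-9.8],[0,0,-11.2],[0,0,-12]], fingers=[0,0,0,0,0,0,0,0,0,0])

```text
clock: 5.2
eef_pos: [0.4993, 0.2829, 0.2313]
ee_rot: [0.953, 0.042, 0.013, 0.298]
wrist_force: [0.9, 0.1, -2.8]
finger_gap: 0.0075
gripper_force: 45.0
```

```bash
python3 - <<'E'
from go import *
cy=-3.9
Rt,xd,yd,zd=tool(cy+90,0)
a=np.radians(cy);C=np.array([[np.cos(a),-np.sin(a)],[np.sin(a),np.cos(a)]])
pin=np.r_[np.array([.6155,-.0887])+C@[-.0665,-.076],.03];print('pin',pin)
k=manip.get_obs()
# knuckle_low in tool: x=+.0835, y 0, z: top->tcp 36 -> door z of tcp 124 ; knuckle z18
def tcp(pinp,h): return pinp+[0,0,h]+.0835*yd+np.array([0,0,.124-.018])
pre=tcp(pin,.04)+C.dot([-.07,0]).tolist()+[0] if 0 else tcp(pin,.04)+np.r_[C@[-.07,0],0]
print(pre); delta(pre,Rt); print(k['joint_pos'].round(2),k['wrist_force'])
delta(k['eef_pos']+np.array([-.06,-.05,.03]),Rt)
E
```

```text
pin [ 0.54398483 -0.16000099  0.03      ]
[ 0.3908403  -0.14956064  0.176     ]
travel cm [-14.59  31.45  28.57] rot [ 0.6055 -0.0471  0.1511] |r|deg 35.9 pos [0.4993 0.2829 0.2313] t 5.2
[ 0.71  0.48  1.29 -0.49  1.73  2.2 ] [ 0.9489541   0.06107386 -2.79942059]
travel cm [-6.42  5.37  0.08] rot [ 0.6055 -0.0471  0.1511] |r|deg 35.9 pos [0.4993 0.2829 0.2313] t 5.2
```

```bash
python3 - <<'E'
from go import *
Rt,xd,yd,zd=tool(86.1,0)
delta(np.array([.44,.20,.28]),Rt)
E
```

```text
travel cm [-6.63  9.13  0.41] rot [ 0.6055 -0.0471  0.1511] |r|deg 35.9 pos [0.4993 0.2829 0.2313] t 5.2
```

Emit:
step_arm(rotation=[[0.06,-0.005,0.015],[0.12,-0.009,0.03],[0.18,-0.014,0.045],[0.24,-0.019,0.06],[0.3,-0.023,0.075],[0.36,-0.028,0.09],[0.42,-0.033,0.105],[0.48,-0.037,0.12],[0.54,-0.042,0.135],[0.6055,-0.0471,0.1511]], travel=[[-0.7,0.3,-1],[-1.3,0.7,-2],[-2,1.5,-3],[-2.7,2.5,-3],[-3.3,3.7,-2.5],[-4,4.8,-2],[-4.6,5.9,-1.5],[-5.3,7,-1],[-6,8.1,-0.3],[-6.63,9.13,0.4]], fingers=[0,0,0,0,0,0,0,0,0,0])

```text
clock: 6.03
eef_pos: [0.439, 0.198, 0.2797]
ee_rot: [0.999, -0.034, -0.0, 0.0]
wrist_force: [-0.2, 0.1, -2.6]
finger_gap: 0.0078
gripper_force: 45.0
```

```bash
python3 - <<'E'
from go import *
Rt,xd,yd,zd=tool(86.1,0)
delta(np.array([.39,-.15,.19]),Rt)
E
```

```text
travel cm [-2.51 35.05  8.99] rot [ 0.0004  0.0008 -0.0004] |r|deg 0.1 pos [0.439  0.198  0.2797] t 6.03
```

Emit:
step_arm(rotation=[[0,0,0],[0,0,0],[0,0,0],[0,0,0],[0,0,0],[0,0,0],[0,0,0],[0,0,0],[0,0,0],[0,0,0]], travel=[[-0.5,1,0],[-1,3,0],[-1.5,6,0],[-2,9.5,0],[-2.5,13,0],[-2.5,16.5,0],[-2.5,20,1],[-2.5,23,2.5],[-2.5,25.5,4],[-2.5,27.5,5]], fingers=[0,0,0,0,0,0,0,0,0,0])

```text
clock: 6.87
eef_pos: [0.3945, -0.0758, 0.2287]
ee_rot: [0.999, -0.035, -0.002, 0.002]
wrist_force: [0.5, 0.4, -2.2]
finger_gap: 0.0079
gripper_force: 45.0
```

Emit:
step_arm(rotation=[[0,0,0],[0,0,0],[0,0,0],[0,0,0],[0,0,0],[0,0,0],[0,0,0],[0,0,0],[0,0,0],[0,0,0]], travel=[[0,1.5,0.5],[0,3,1.2],[0,4.5,2],[0,6,2.8],[0,7,3.4],[0,7.5,4],[0,7.5,4],[0,7.5,4],[0,7.5,4],[0,7.5,4]], fingers=[0,0,0,0,0,0,0,0,0,0])

```text
clock: 7.7
eef_pos: [0.3909, -0.1486, 0.1905]
ee_rot: [0.999, -0.034, -0.0, 0.001]
wrist_force: [-0.0, 0.1, -2.5]
finger_gap: 0.008
gripper_force: 45.0
```

```bash
python3 - <<'E'
from go import *
Rt,xd,yd,zd=tool(86.1,0)
delta(np.array([.39,-.15,.19]),Rt)
c=cam('wrist');pickle.dump(c,open('w2.pkl','wb'));cv2.imwrite('pics/w2.png',cv2.resize(c['pixels'][0:240,160:480,::-1],None,fx=2.5,fy=2.5,interpolation=cv2.INTER_CUBIC))
P=pts(c);T=R.from_quat(manip.get_obs()['ee_rot']);Q=T.inv().apply((P-manip.get_obs()['eef_pos']).reshape(-1,3)).reshape(P.shape)
np.save('w2Q.npy',Q)
E
```

```text
travel cm [-0.08  0.15  0.05] rot [0.0026 0.0004 0.    ] |r|deg 0.2 pos [ 0.3909 -0.1486  0.1905] t 7.7
```

View pics/w2.png

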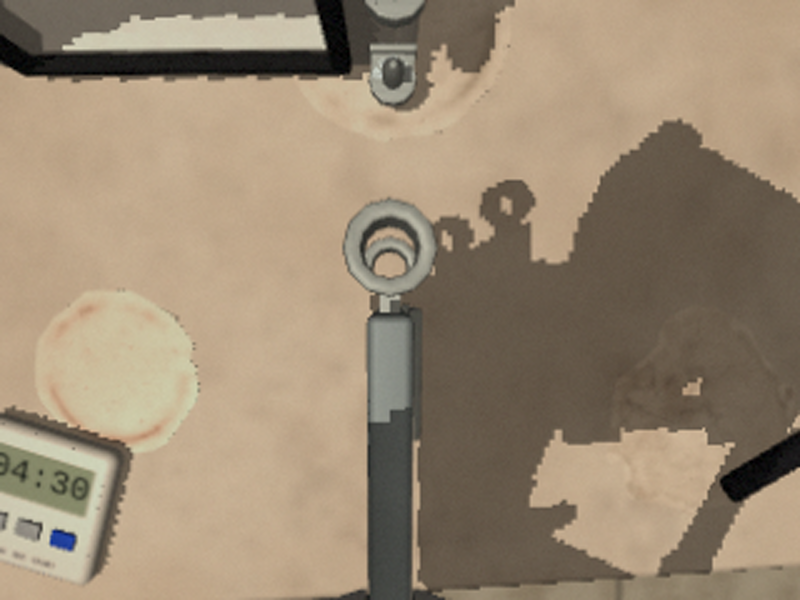

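The crop shows the upper knuckle ring centred near (390,247) with the lower knuckle ring inside it. The lower pin and its round bracket are at (393,73), straight ahead, and the upper bracket is cut off at the top edge (393,5).

```bash
cat > meas.py <<'E'
from go import *
def castz(c,z,o=None):   # pixel rays onto tool-plane z, in tool coordinates
    o=o or manip.get_obs();T=R.from_quat(o['ee_rot']).inv()
    r=T.apply(rays(c).reshape(-1,3)).reshape(400,640,3);C=T.apply(np.array(c['xyz'])-o['eef_pos'])
    return C+r*((z-C[2])/r[...,2])[...,None]
def circ(q):
    A=np.c_[2*q,np.ones(len(q))];s=np.linalg.lstsq(A,(q**2).sum(1),rcond=None)[0];return s[:2],np.sqrt(s[2]+s[:2]@s[:2])
E
python3 - <<'E'
from meas import *
c=pickle.load(open('w2.pkl','rb'));Q=np.load('w2Q.npy');o=manip.get_obs();zt=o['eef_pos'][2]
# knuckle top ring
m=(abs(Q[...,2]+.018)<.007)&(Q[...,0]>.0745)&(Q[...,0]<.1)&(abs(Q[...,1])<.02)
print('kn z',np.median(Q[m][:,2]),m.sum())
X=castz(c,np.median(Q[m][:,2]))
h=cv2.findContours(m.astype(np.uint8),cv2.RETR_CCOMP,cv2.CHAIN_APPROX_NONE)
for k,g in zip(h[0],h[1][0]):
    if len(k)>15:
        q=X[k[:,0,1],k[:,0,0],:2]
        if g[3]<0: q=q[q[:,0]>.077]
        print('ring outer' if g[3]<0 else 'ring inner',[np.round(v*1000,2) for v in circ(q)],len(q))
# lower bracket
zb=zt-.03
m=(abs(Q[...,2]-zb)<.008)&(Q[...,0]>.11)&(Q[...,0]<.2)&(abs(Q[...,1])<.03)
v,u=np.nonzero(m);print('br',m.sum(),np.median(Q[m][:,2])-zb,u.min(),u.max(),v.min(),v.max())
X=castz(c,zb);k=max(cv2.findContours(m.astype(np.uint8),cv2.RETR_EXTERNAL,cv2.CHAIN_APPROX_NONE)[0],key=len)
q=X[k[:,0,1],k[:,0,0],:2];print('x',q[:,0].min(),'y',q[:,1].min(),q[:,1].max());
f=q[q[:,0]<q[:,0].min()+.010];print('front circle',[np.round(a*1000,2) for a in circ(f)])
# pin tip: dark blob depth near world z .05
m=(abs(Q[...,2]-(zt-.05))<.006)&(Q[...,0]>.11)&(Q[...,0]<.2)&(abs(Q[...,1])<.03)
v,u=np.nonzero(m);print('pin',m.sum(),u.mean() if len(u) else 0,v.mean() if len(v) else 0)
Xp=castz(c,zt-.05)
if len(u):print('pin tip tool mm',(Xp[v,u,:2].mean(0)*1000).round(2),(Xp[v,u,:2].min(0)*1000).round(2),(Xp[v,u,:2].max(0)*1000).round(2))
# seal front edge yaw: lower black edge line rows at columns
g=c['pixels'].max(2);pt=[]
for u in range(175,290,3):
    col=g[0:60,u].astype(int);d=np.nonzero(col<40)[0]
    if len(d):pt.append((u,d.max()))
Xs=castz(c,zt-.005); 
a=np.array([Xs[v,u,:2] for u,v in pt]);p=np.polyfit(a[:,1],a[:,0],1);print('seal slope deg in tool',np.degrees(np.arctan(p[0])),len(pt),np.std(a[:,0]-np.polyval(p,a[:,1])))
T=R.from_quat(o['ee_rot']).as_matrix();print('toolx yaw',np.degrees(np.arctan2(T[1,0],T[0,0])),'tilt',T[2])
E
```

```text
kn z -0.01753091783906671 742
ring outer [array([8.424e+01, 5.000e-02]), np.float64(8.53)] 85
ring inner [array([8.418e+01, 2.000e-02]), np.float64(5.44)] 66
br 523 -0.00018889051802853385 284 326 13 42
x 0.14516777213411253 y -0.015371125084323896 0.010040126238716767
front circle [array([153.45,   1.37]), np.float64(8.4)]
pin 218 310.3761467889908 17.08256880733945
pin tip tool mm [161.66  -4.44] [149.43 -22.45] [169.08  10.18]
seal slope deg in tool -0.10509290841830736 39 0.0003379609333644402
toolx yaw -3.900642365947604 tilt [-3.14173582e-04  2.75351608e-03 -9.99996160e-01]
```

Emit:
step_arm(rotation=[[0,0,0],[0.0026,0,0],[0.0026,0,0],[0.0026,0,0],[0.0026,0,0],[0.0026,0,0],[0.0026,0,0],[0.0026,0,0],[0.0026,0,0],[0.0026,0,0]], travel=[[0,0,0.5],[0,0.1,1],[0.5,0.15,1.5],[1.5,0.15,1.5],[2.5,0.15,1.5],[3.5,0.15,1.5],[4.5,0.15,1.5],[5,0.15,1.5],[5,0.15,1.5],[5,0.15,1.5]], fingers=[0,0,0,0,0,0,0,0,0,0])

```text
clock: 8.58
eef_pos: [0.4406, -0.154, 0.1748]
ee_rot: [0.999, -0.034, -0.001, -0.0]
wrist_force: [0.1, 0.3, -1.3]
finger_gap: 0.0077
gripper_force: 45.0
```

```bash
python3 - <<'E'
from meas import *
Rt,xd,yd,zd=tool(86.1,0)
o=manip.get_obs();delta(o['eef_pos'],Rt)
for n in('wrist','scene'):
    c=cam(n);pickle.dump(c,open(n[0]+'3.pkl','wb'))
    if n=='wrist':
        a=c['pixels'][0:150,220:420,::-1];P=pts(c);T=R.from_quat(o['ee_rot']);np.save('w3Q.npy',T.inv().apply((P-o['eef_pos']).reshape(-1,3)).reshape(P.shape))
    else:
        b=c['pixels'][140:260,290:390,::-1]
a=cv2.resize(a,(800,600)) ;cv2.imwrite('pics/w3.png',a);cv2.imwrite('pics/s3.png',cv2.resize(b,(500,600),interpolation=cv2.INTER_CUBIC))
E
```

```text
travel cm [0. 0. 0.] rot [-0.0003  0.002  -0.0003] |r|deg 0.1 pos [ 0.4406 -0.154   0.1748] t 8.58
```

View pics/w3.png

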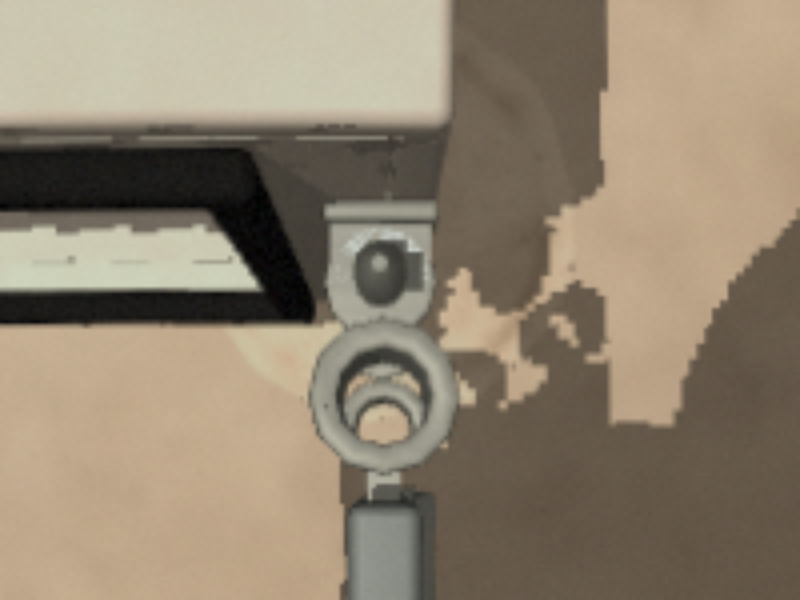

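The crop shows the upper knuckle ring at (384,395), with the lower ring visible through it. The upper pin is at (381,262) on its bracket, straight ahead.

```bash
cat > m3.py <<'E'
from meas import *
import sys
def measure(c,Q,o):
    zt=o['eef_pos'][2]
    m=(abs(Q[...,2]+.0175)<.006)&(Q[...,0]>.0765)&(Q[...,0]<.1)&(abs(Q[...,1])<.02)
    X=castz(c,-.0175,o);h=cv2.findContours(m.astype(np.uint8),cv2.RETR_CCOMP,cv2.CHAIN_APPROX_NONE)
    for k,g in zip(h[0],h[1][0]):
        if len(k)>15:
            q=X[k[:,0,1],k[:,0,0],:2]
            if g[3]<0:q=q[q[:,0]>.079]
            print('outer' if g[3]<0 else 'inner',[np.round(v*1000,2) for v in circ(q)],len(q))
    g=c['pixels'].max(2).astype(int)
    # pin: dark-ish grey blob, cast at pin top & bracket
    zb=zt-.13
    m=(abs(Q[...,2]-zb)<.008)&(Q[...,0]>.095)&(Q[...,0]<.14)&(abs(Q[...,1])<.012)
    if m.sum()<50:print('no br');return
    X=castz(c,zb,o);k=max(cv2.findContours(m.astype(np.uint8),cv2.RETR_EXTERNAL,cv2.CHAIN_APPROX_NONE)[0],key=len)
    q=X[k[:,0,1],k[:,0,0],:2];print('bracket y',(q[:,1].min()*1000).round(2),(q[:,1].max()*1000).round(2),'xmin',(q[:,0].min()*1000).round(2),'z',np.median(Q[m][:,2])-zb)
    for w in range(50,84,3):
        r=np.nonzero(m[w])[0]
        if len(r):print('  row',w,r.min(),r.max(),(X[w,r.min(),:2]*1000).round(1),(X[w,r.max(),:2]*1000).round(1),'g',' '.join(str(a) for a in g[w,298:334:2]))
if __name__=='__main__':
    c=pickle.load(open('w3.pkl','rb'));measure(c,np.load('w3Q.npy'),manip.get_obs())
    o=manip.get_obs();Xt=castz(c,o['eef_pos'][2]-.15,o)
    print('pin tip px(315,65):',Xt[65,315]*1000,Xt[61,315]*1000)
E
python3 m3.py
```

```text
outer [array([84.86,  0.16]), np.float64(8.55)] 79
inner [array([84.84,  0.12]), np.float64(5.44)] 66
bracket y -12.16 8.66 xmin 99.02 z -0.0008932530821440521
  row 50 297 328 [117.7 -11.5] [117.7   8. ] g 69 68 71 107 107 110 112 111 113 117 109 113 111 112 113 112 110 107
  row 53 299 329 [115.9 -10.3] [115.9   8.7] g 69 55 164 161 161 161 159 159 159 159 158 158 158 156 159 142 110 108
  row 56 301 328 [114.1  -9. ] [114.1   8. ] g 66 67 104 153 152 151 152 150 152 149 149 148 149 147 149 66 110 110
  row 59 302 327 [112.3  -8.4] [112.3   7.4] g 66 68 116 164 163 174 187 173 165 197 177 186 180 161 161 109 112 112
  row 62 302 327 [110.5  -8.4] [110.5   7.4] g 68 66 117 162 173 200 94 73 70 65 61 86 211 205 160 111 110 109
  row 65 302 327 [108.7  -8.4] [108.7   7.5] g 66 63 119 161 160 134 82 103 161 150 65 60 87 87 166 108 108 109
  row 68 301 328 [106.9  -9.1] [106.9   8.1] g 67 71 161 165 168 117 86 93 96 87 71 60 86 90 166 110 111 108
  row 71 301 328 [105.1  -9.1] [105.1   8.1] g 65 70 160 163 163 162 75 83 82 75 66 58 87 87 159 117 111 189
  row 74 302 327 [103.3  -8.5] [103.3   7.5] g 54 75 133 173 171 174 133 69 67 66 62 152 170 168 167 102 110 203
  row 77 303 327 [101.5  -7.9] [101.5   7.5] g 32 113 103 170 169 170 167 168 167 166 165 165 163 163 137 109 148 203
  row 80 304 325 [99.6 -7.2] [99.6  6.3] g 97 111 154 166 162 154 154 127 123 130 120 132 150 100 111 107 201 201
pin tip px(315,65): [105.88489543  -0.16800009  24.88575203] [108.06863257  -0.17068019  24.88575203]
```

Emit:
step_arm(rotation=[[0,0.002,0],[0,0.002,0],[0,0.002,0],[0,0.002,0],[0,0.002,0],[0,0.002,0],[0,0.002,0],[0,0.002,0],[0,0.002,0],[0,0.002,0]], travel=[[0.4,-0.04,0],[0.8,-0.04,0],[1.2,-0.04,0],[1.6,-0.04,0],[1.9,-0.04,0],[2.05,-0.04,0],[2.05,-0.04,0],[2.05,-0.04,0],[2.05,-0.04,0],[2.05,-0.04,0]], fingers=[0,0,0,0,0,0,0,0,0,0])

```text
clock: 9.52
eef_pos: [0.4607, -0.1551, 0.1749]
ee_rot: [0.999, -0.034, 0.0, -0.0]
wrist_force: [-0.5, -0.0, -2.3]
finger_gap: 0.0076
gripper_force: 45.0
```

```bash
python3 - <<'E'
from meas import *
Rt,xd,yd,zd=tool(86.1,0)
c3=pickle.load(open('w3.pkl','rb'))
o=manip.get_obs();delta(o['eef_pos'],Rt)
X=castz(c3,.0825);print('lower bore far edge',X[100,316]*1000,'sides',X[105,310]*1000,X[105,322]*1000)
c=cam('wrist');pickle.dump(c,open('w4.pkl','wb'))
a=c['pixels'][50:130,263:370,::-1];a=cv2.resize(a,None,fx=7,fy=7,interpolation=cv2.INTER_CUBIC);cv2.imwrite('pics/w4.png',a)
E
```

```text
travel cm [0. 0. 0.] rot [-0.0001 -0.0007 -0.0009] |r|deg 0.1 pos [ 0.4607 -0.1551  0.1749] t 9.52
lower bore far edge [67.96723957  0.84557537 82.5       ] sides [64.29545533 -3.71854203 82.5       ] [64.31127567  5.4251731  82.5       ]
```

View pics/w4.png

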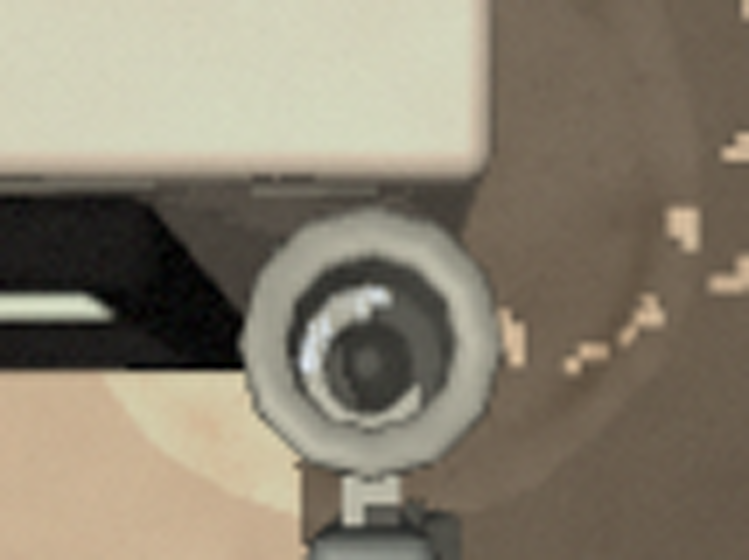

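Looking down the bore: the ring is centred at crop (370,342), and the pin tip is inside it at (369,360).

```bash
python3 - <<'E'
from meas import *
c=pickle.load(open('w4.pkl','rb'));o=manip.get_obs();zt=o['eef_pos'][2]
mp=lambda X,u,v: cv2.remap(X.astype(np.float32),np.array([[u]],np.float32),np.array([[v]],np.float32),cv2.INTER_LINEAR)[0,0]*1000
px=lambda a,b:(263+(a+.5)/7-.5,50+(b+.5)/7-.5)
print('ring',mp(castz(c,-.0175),*px(370,342)))
print('bore bottom? ',mp(castz(c,.0065),*px(370,342)))
print('tip',mp(castz(c,zt-.15),*px(369,360)))
E
```

```text
ring [ 8.4419991e+01  3.2745916e-02 -1.7500000e+01]
bore bottom?  [8.5632484e+01 5.4811209e-02 6.5000000e+00]
tip [ 8.5103127e+01 -1.9307313e-02  2.4969149e+01]
```

Emit:
step_arm(rotation=[[0,0,0],[0,0,0],[0,0,0],[0,0,0],[0,0,0],[0,0,0],[0,0,0],[0,0,0],[0,0,0],[0,0,0]], travel=[[0.03,0,0.4],[0.03,0,0.8],[0.03,0,1.2],[0.03,0,1.5],[0.03,0,1.7],[0.03,0,1.85],[0.03,0,2],[0.03,0,2.15],[0.03,0,2.3],[0.03,0,2.3]], fingers=[0,0,0,0,0,0,0,0,0,0])

```text
clock: 10.4
eef_pos: [0.4611, -0.1551, 0.1517]
ee_rot: [0.999, -0.034, 0.0, -0.0]
wrist_force: [-0.1, 0.8, -1.4]
finger_gap: 0.0081
gripper_force: 45.0
```

Emit:
step_arm(rotation=[[0,0,0],[0,0,0],[0,0,0],[0,0,0],[0,0,0],[0,0,0],[0,0,0],[0,0,0],[0,0,0],[0,0,0]], travel=[[0,0,0.1],[0,0,0.2],[0,0,0.3],[0,0,0.4],[0,0,0.5],[0,0,0.6],[0,0,0.7],[0,0,0.8],[0,0,0.8],[0,0,0.8]], fingers=[0,0,0,0,0,0,0,0,0,0])

```text
clock: 11.23
eef_pos: [0.4612, -0.1551, 0.1439]
ee_rot: [0.999, -0.034, 0.0, -0.0]
wrist_force: [-0.5, -0.5, -1.8]
finger_gap: 0.0076
gripper_force: 45.0
```

Emit:
step_arm(rotation=[[0,0,0],[0,0,0],[0,0,0],[0,0,0],[0,0,0],[0,0,0],[0,0,0],[0,0,0],[0,0,0],[0,0,0]], travel=[[0,0,0.1],[0,0,0.2],[0,0,0.3],[0,0,0.4],[0,0,0.5],[0,0,0.6],[0,0,0.65],[0,0,0.7],[0,0,0.7],[0,0,0.7]], fingers=[0,0,0,0,0,0,0,0,0,0])

```text
clock: 12.07
eef_pos: [0.4613, -0.1552, 0.137]
ee_rot: [0.999, -0.034, 0.0, 0.0]
wrist_force: [0.0, 1.0, -2.2]
finger_gap: 0.0078
gripper_force: 45.0
```

Emit:
step_arm(rotation=[[0,0,0],[0,0,0],[0,0,0],[0,0,0],[0,0,0],[0,0,0],[0,0,0],[0,0,0],[0,0,0],[0,0,0]], travel=[[0,0,0.02],[0,0,0.04],[0,0,0.06],[0,0,0.08],[0,0,0.1],[0,0,0.1],[0,0,0.1],[0,0,0.1],[0,0,0.1],[0,0,0.1]], fingers=[0,0,0,0,0,0,0,0,0,0])

```text
clock: 12.9
eef_pos: [0.4613, -0.1552, 0.1362]
ee_rot: [0.999, -0.034, 0.001, 0.0]
wrist_force: [-0.9, 0.0, 1.1]
finger_gap: 0.0079
gripper_force: 45.0
```

Emit:
step_arm(rotation=[[0,0,0],[0,0,0],[0,0,0],[0,0,0],[0,0,0],[0,0,0],[0,0,0],[0,0,0],[0,0,0],[0,0,0]], travel=[[0,0,0.02],[0,0,0.04],[0,0,0.06],[0,0,0.06],[0,0,0.06],[0,0,0.06],[0,0,0.06],[0,0,0.06],[0,0,0.06],[0,0,0.06]], fingers=[0,0,0,0,0,0,0,0,0,0])

```text
clock: 13.73
eef_pos: [0.4612, -0.1552, 0.136]
ee_rot: [0.999, -0.034, 0.001, 0.0]
wrist_force: [-3.0, 0.1, 4.5]
finger_gap: 0.0076
gripper_force: 45.0
```

```bash
python3 - <<'E'
from meas import *
o=manip.get_obs();print(o['wrist_force'],o['wrist_torque'],o['eef_pos'])
c=cam('scene');pickle.dump(c,open('s5.pkl','wb'));b=c['pixels'][160:260,300:400,::-1];cv2.imwrite('pics/s5.png',cv2.resize(b,(600,600),interpolation=cv2.INTER_CUBIC))
E
```

```text
[-3.03226595  0.0777361   4.54606318] [0.05930663 0.28817775 0.09456264] [ 0.46121399 -0.15521318  0.13599006]
```

View pics/s5.png

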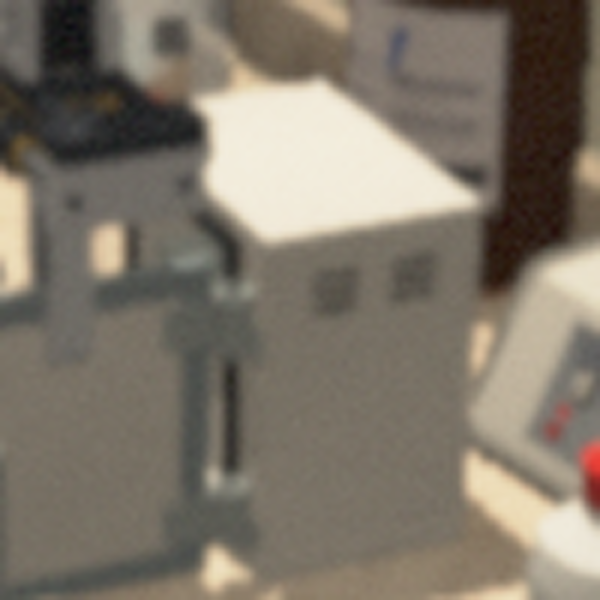

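The scene crop shows both knuckles resting on their brackets, upper at (215,280) and lower at (215,505). The contact force and height match a fully seated door, so I release it.

Emit:
step_arm(rotation=[[0,0,0],[0,0,0],[0,0,0],[0,0,0],[0,0,0],[0,0,0],[0,0,0],[0,0,0],[0,0,0],[0,0,0]], travel=[[0,0,-0.06],[0,0,-0.06],[0,0,-0.06],[0,0,-0.06],[0,0,-0.06],[0,0,-0.06],[0,0,-0.06],[0,0,-0.06],[0,0,-0.06],[0,0,-0.06]], fingers=[0,0,0.1,0.15,0.2,0.25,0.3,0.35,0.35,0.35])

```text
clock: 14.62
eef_pos: [0.4613, -0.1552, 0.136]
ee_rot: [0.999, -0.034, 0.0, -0.0]
wrist_force: [0.4, 0.5, 1.3]
finger_gap: 0.0328
gripper_force: 0.0
```

Emit:
step_arm(rotation=[[0,0,0],[0,0,0],[0,0,0],[0,0,0],[0,0,0],[0,0,0],[0,0,0],[0,0,0],[0,0,0],[0,0,0]], travel=[[0,0,-0.5],[0,0,-1.2],[0,0,-2],[0,0,-3],[0,0,-4],[0,0,-5],[0,0,-6],[0,0,-7],[0,0,-8],[0,0,-8]], fingers=[0.35,0.35,0.35,0.35,0.35,0.35,0.35,0.35,0.35,0.35])

```text
clock: 15.45
eef_pos: [0.4625, -0.1558, 0.2184]
ee_rot: [0.999, -0.034, 0.002, 0.001]
wrist_force: [0.2, -0.3, -0.3]
finger_gap: 0.0331
gripper_force: 0.0
```

```bash
python3 - <<'E'
from meas import *
o=manip.get_obs();print(o['wrist_force'],o['eef_pos'],o['joint_pos'].round(2))
c=cam('wrist');pickle.dump(c,open('w6.pkl','wb'));P=pts(c)
# top edge of door at world z .172 +-5
m=(abs(P[...,2]-.172)<.006)&(P[...,0]<.545)&(P[...,0]>.36)
q=P[m];print('top z',np.median(q[:,2]),m.sum())
for x in np.arange(.39,.54,.015):
    w=q[abs(q[:,0]-x)<.007]
    if len(w)>3:print(x.round(3),w[:,1].mean().round(4),w[:,1].min().round(4),w[:,1].max().round(4),np.median(w[:,2]).round(4))
m=(abs(P[...,2]-.154)<.006)&(P[...,0]<.57)&(P[...,0]>.5)&(abs(P[...,1]+.16)<.02);q=P[m];print('knuckle',m.sum(),q.mean(0),np.median(q[:,2]))
E
```

```text
[ 0.18695679 -0.25805816 -0.33643374] [ 0.46245006 -0.15577134  0.21844098] [-0.47  0.13  1.66  0.    1.34  1.17]
top z 0.17093024940559381 2023
0.39 -0.1511 -0.1552 -0.1471 0.1699
0.405 -0.1519 -0.1561 -0.1474 0.17
0.42 -0.1529 -0.1571 -0.1485 0.1702
0.435 -0.1539 -0.1581 -0.1496 0.1704
0.45 -0.1549 -0.159 -0.1507 0.1707
0.465 -0.1559 -0.16 -0.1518 0.1709
0.48 -0.157 -0.161 -0.1529 0.1712
0.495 -0.158 -0.1619 -0.154 0.1714
0.51 -0.1588 -0.1629 -0.1547 0.1717
0.525 -0.1596 -0.1637 -0.1554 0.1717
knuckle 585 [ 0.5398584  -0.16072872  0.15351278] 0.15360248367163395
```

Emit:
step_arm(rotation=[[0,0,0],[0,0,0],[0,0,0],[0,0,0],[0,0,0],[0,0,0],[0,0,0],[0,0,0],[0,0,0],[0,0,0]], travel=[[-0.6,1,0],[-1.5,2,0],[-2.3,3,0],[-3,4,0],[-3,4.5,0],[-3,4.5,0],[-3,4.5,0],[-3,4.5,0],[-3,4.5,0],[-3,4.5,0]], fingers=[0.2,0,0,0,0,0,0,0,0,0])

```text
clock: 16.33
eef_pos: [0.4284, -0.1976, 0.2159]
ee_rot: [0.999, -0.034, 0.0, -0.0]
wrist_force: [1.0, -0.7, -0.1]
finger_gap: 0.0007
gripper_force: 0.0
```

Emit:
step_arm(rotation=[[0,0,0],[0,0,0],[0,0,0],[0,0,0],[0,0,0],[0,0,0],[0,0,0],[0,0,0],[0,0,0],[0,0,0]], travel=[[0,0,1],[0,0,2],[0,0,3],[0,0,4],[0,0,5],[0,0,6],[0,0,7],[0,0,8],[0,0,8],[0,0,8]], fingers=[0,0,0,0,0,0,0,0,0,0])

```text
clock: 17.17
eef_pos: [0.4278, -0.1978, 0.1352]
ee_rot: [0.999, -0.034, -0.0, -0.0]
wrist_force: [0.3, -0.5, 0.3]
finger_gap: 0.0004
gripper_force: 0.0
```

```bash
python3 - <<'E'
from meas import *
o=manip.get_obs();print(o['wrist_force'],o['eef_pos'],o['finger_gap'])
T=R.from_quat(o['ee_rot'])
# pin in world from seated grasp: tool x +84.6, y 0 at (.4613,-.1552)
a=np.radians(-3.9);pin=np.array([.4613+.0846*np.cos(a),-.1552+.0846*np.sin(a)]);print(pin)
e=T.inv().apply(np.r_[pin,.14]-o['eef_pos'])*100  # pin in tool, cm
print('pin in tool',e.round(2))
for i,f in enumerate(np.radians(np.linspace(90,0,31))):
    d=np.array([-np.sin(f),np.cos(f)]);n=np.array([-np.cos(f),-np.sin(f)])
    s=4+11*np.cos(f)+12.5*np.sin(f)
    c=(115*d+s*n)/10
    print(i,[round(e[0]+c[0],2),round(e[1]-c[1],2)])
E
```

```text
[ 0.29874008 -0.45451294  0.28131283] [ 0.42781619 -0.1977515   0.13521244] 0.0004276271209325596
[ 0.54570409 -0.16095409]
pin in tool [11.51 -4.48 -0.48]
0 [np.float64(0.01), np.float64(-2.83)]
1 [np.float64(-0.07), np.float64(-3.38)]
2 [np.float64(-0.11), np.float64(-3.94)]
3 [np.float64(-0.13), np.float64(-4.5)]
4 [np.float64(-0.13), np.float64(-5.06)]
5 [np.float64(-0.09), np.float64(-5.63)]
6 [np.float64(-0.03), np.float64(-6.2)]
7 [np.float64(0.07), np.float64(-6.77)]
8 [np.float64(0.19), np.float64(-7.34)]
9 [np.float64(0.35), np.float64(-7.91)]
10 [np.float64(0.53), np.float64(-8.47)]
11 [np.float64(0.75), np.float64(-9.03)]
12 [np.float64(0.99), np.float64(-9.58)]
13 [np.float64(1.27), np.float64(-10.12)]
14 [np.float64(1.58), np.float64(-10.64)]
15 [np.float64(1.92), np.float64(-11.16)]
16 [np.float64(2.29), np.float64(-11.66)]
17 [np.float64(2.68), np.float64(-12.14)]
18 [np.float64(3.11), np.float64(-12.6)]
19 [np.float64(3.56), np.float64(-13.04)]
20 [np.float64(4.04), np.float64(-13.45)]
21 [np.float64(4.55), np.float64(-13.85)]
22 [np.float64(5.08), np.float64(-14.21)]
23 [np.float64(5.64), np.float64(-14.55)]
24 [np.float64(6.21), np.float64(-14.86)]
25 [np.float64(6.81), np.float64(-15.13)]
26 [np.float64(7.42), np.float64(-15.37)]
27 [np.float64(8.05), np.float64(-15.58)]
28 [np.float64(8.69), np.float64(-15.75)]
29 [np.float64(9.34), np.float64(-15.89)]
30 [np.float64(10.01), np.float64(-15.98)]
```

Emit:
step_arm(rotation=[[0,0,0],[0,0,0],[0,0,0],[0,0,0],[0,0,0],[0,0,0],[0,0,0],[0,0,0],[0,0,0],[0,0,0]], travel=[[0,-1,0],[0,-1.9,0],[0,-2.5,0],[0,-2.9,0],[-0.1,-3.4,0],[-0.1,-3.9,0],[-0.1,-4.5,0],[-0.1,-5,0],[-0.1,-5.6,0],[0,-6.2,0]], fingers=[0,0,0,0,0,0,0,0,0,0])

```text
clock: 18.0
eef_pos: [0.4324, -0.1356, 0.1359]
ee_rot: [0.999, -0.035, 0.0, -0.0]
wrist_force: [-0.6, -0.2, -0.0]
finger_gap: 0.0005
gripper_force: 0.1
```

Emit:
step_arm(rotation=[[0,0,0],[0,0,0],[0,0,0],[0,0,0],[0,0,0],[0,0,0],[0,0,0],[0,0,0],[0,0,0],[0,0,0]], travel=[[0.1,-0.6,0],[0.2,-1.1,0],[0.4,-1.7,0],[0.5,-2.3,0],[0.75,-2.8,0],[1,-3.4,0],[1.3,-3.9,0],[1.6,-4.4,0],[1.9,-5,0],[2.3,-5.5,0]], fingers=[0,0,0,0,0,0,0,0,0,0])

```text
clock: 18.83
eef_pos: [0.4594, -0.0822, 0.1359]
ee_rot: [0.999, -0.034, 0.0, -0.0]
wrist_force: [0.4, -0.1, -0.1]
finger_gap: 0.0004
gripper_force: 0.1
```

```bash
python3 - <<'E'
from meas import *
o=manip.get_obs();print(o['wrist_force'],o['eef_pos'])
c=cam('top');pickle.dump(c,open('t7.pkl','wb'));cv2.imwrite('pics/t7.png',cv2.resize(c['pixels'][130:260,270:430,::-1],None,fx=4,fy=4,interpolation=cv2.INTER_CUBIC))
E
```

```text
[ 0.37945575 -0.14664024 -0.08491622] [ 0.45943926 -0.08222251  0.13593138]
```

View pics/t7.png

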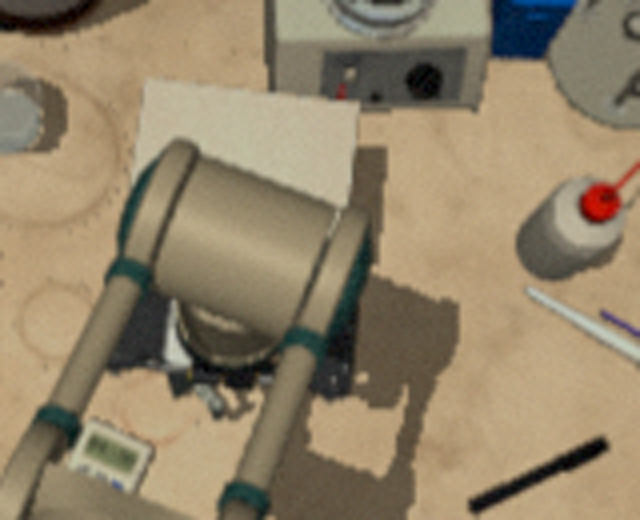

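The top view shows the handle swinging with the tool at (210,400), and the timer at (105,455) and wash bottle at (570,230) untouched. The door is about half shut.

Emit:
step_arm(rotation=[[0,0,0],[0,0,0],[0,0,0],[0,0,0],[0,0,0],[0,0,0],[0,0,0],[0,0,0],[0,0,0],[0,0,0]], travel=[[0.4,-0.5,0],[0.8,-0.9,0],[1.3,-1.4,0],[1.75,-1.8,0],[2.25,-2.2,0],[2.8,-2.55,0],[3.3,-2.9,0],[3.9,-3.2,0],[4.5,-3.5,0],[5.1,-3.7,0]], fingers=[0,0,0,0,0,0,0,0,0,0])

```text
clock: 19.72
eef_pos: [0.5133, -0.0491, 0.136]
ee_rot: [0.999, -0.034, 0.0, -0.0]
wrist_force: [-0.3, 0.6, -0.4]
finger_gap: 0.0002
gripper_force: 0.1
```

Emit:
step_arm(rotation=[[0,0,0],[0,0,0],[0,0,0],[0,0,0],[0,0,0],[0,0,0],[0,0,0],[0,0,0],[0,0,0],[0,0,0]], travel=[[0.4,-0.15,0],[0.8,-0.3,0],[1.2,-0.4,0],[1.6,-0.5,0],[1.9,-0.55,0],[2.1,-0.6,0],[2.3,-0.6,0],[2.5,-0.6,0],[2.5,-0.6,0],[2.5,-0.6,0]], fingers=[0,0,0,0,0,0,0,0,0,0])

```text
clock: 20.55
eef_pos: [0.538, -0.0452, 0.1361]
ee_rot: [0.999, -0.035, 0.0, 0.0]
wrist_force: [-0.0, -1.2, 0.4]
finger_gap: 0.0005
gripper_force: 0.0
```

Emit:
step_arm(rotation=[[0,0,0],[0,0,0],[0,0,0],[0,0,0],[0,0,0],[0,0,0],[0,0,0],[0,0,0],[0,0,0],[0,0,0]], travel=[[0.05,0,0],[0.1,0,0],[0.15,0,0],[0.2,0,0],[0.25,0,0],[0.25,0,0],[0.25,0,0],[0.25,0,0],[0.25,0,0],[0.25,0,0]], fingers=[0,0,0,0,0,0,0,0,0,0])

```text
clock: 21.38
eef_pos: [0.5402, -0.0453, 0.136]
ee_rot: [0.999, -0.034, 0.0, -0.0]
wrist_force: [-1.7, 0.9, 1.1]
finger_gap: 0.0003
gripper_force: 0.8
```

Emit:
step_arm(rotation=[[0,0,0],[0,0,0],[0,0,0],[0,0,0],[0,0,0],[0,0,0],[0,0,0],[0,0,0],[0,0,0],[0,0,0]], travel=[[0.04,0,0],[0.08,0,0],[0.12,0,0],[0.16,0,0],[0.2,0,0],[0.2,0,0],[0.2,0,0],[0.2,0,0],[0.2,0,0],[0.2,0,0]], fingers=[0,0,0,0,0,0,0,0,0,0])

```text
clock: 22.22
eef_pos: [0.5402, -0.0453, 0.136]
ee_rot: [0.999, -0.034, -0.002, -0.0]
wrist_force: [-6.1, -0.1, 4.6]
finger_gap: 0.0002
gripper_force: 3.3
```

```bash
python3 - <<'E'
from meas import *
o=manip.get_obs();print(o['wrist_force'],o['eef_pos'])
c=cam('wrist');pickle.dump(c,open('w8.pkl','wb'));P=pts(c)
m=(abs(P[...,2]-.171)<.005)&(P[...,0]>.50)&(P[...,0]<.58)&(P[...,1]<.01)&(P[...,1]>-.17)
q=P[m]
for y in np.arange(-.16,.01,.01):
    w=q[abs(q[:,1]-y)<.005]
    if len(w)>3:print(y.round(3),w[:,0].min().round(4),w[:,0].max().round(4),np.median(w[:,2]).round(4))
m=(abs(P[...,2]-.180)<.004)&(P[...,0]>.54)&(P[...,0]<.62)&(P[...,1]<.01)&(P[...,1]>-.19);q=P[m];print('cab front edge')
for y in np.arange(-.16,.01,.02):
    w=q[abs(q[:,1]-y)<.005]
    if len(w)>3:print(y.round(3),w[:,0].min().round(4))
E
```

```text
[-6.1218885  -0.06492042  4.6254706 ] [ 0.54022385 -0.04526063  0.13596228]
-0.15 0.5435 0.5536 0.1713
-0.14 0.5432 0.556 0.1713
-0.13 0.5443 0.5566 0.1708
-0.12 0.5443 0.5572 0.1707
-0.11 0.5456 0.5577 0.1704
-0.1 0.546 0.5587 0.1703
-0.09 0.5473 0.5596 0.1701
-0.08 0.5478 0.5599 0.1698
-0.07 0.5475 0.5611 0.1697
-0.06 0.5486 0.5617 0.1694
-0.05 0.5479 0.5626 0.1693
-0.04 0.5482 0.5628 0.1691
-0.03 0.55 0.5638 0.1686
-0.02 0.5524 0.5643 0.1683
-0.01 0.553 0.563 0.1675
cab front edge
-0.16 0.5574
-0.14 0.5591
-0.12 0.5601
-0.1 0.561
-0.08 0.5632
-0.06 0.5482
-0.04 0.5481
-0.02 0.5671
-0.0 0.5683
```

Emit:
step_arm(rotation=[[0,0,0],[0,0,0],[0,0,0],[0,0,0],[0,0,0],[0,0,0],[0,0,0],[0,0,0],[0,0,0],[0,0,0]], travel=[[-0.2,0,0],[-0.6,0,0],[-1.2,0,0],[-2,0,0],[-3,0,-0.5],[-4,0,-2],[-5,0,-4],[-6,0,-6],[-7,0,-8],[-7,0,-8]], fingers=[0,0,0,0,0,0,0,0,0,0])

```text
clock: 23.1
eef_pos: [0.4728, -0.0408, 0.2202]
ee_rot: [0.999, -0.034, 0.004, 0.001]
wrist_force: [0.5, -1.2, 0.4]
finger_gap: 0.0006
gripper_force: 0.0
```

```bash
python3 - <<'E'
from meas import *
o=manip.get_obs();print(o['wrist_force'],o['eef_pos'])
c=cam('wrist');P=pts(c);cv2.imwrite('pics/w9.png',c['pixels'][...,::-1])
m=(abs(P[...,2]-.171)<.005)&(P[...,0]>.50)&(P[...,0]<.58)&(P[...,1]<.02)&(P[...,1]>-.17)
q=P[m]
for y in np.arange(-.15,.02,.02):
    w=q[abs(q[:,1]-y)<.005]
    if len(w)>3:print(y.round(3),w[:,0].min().round(4),w[:,0].max().round(4),np.median(w[:,2]).round(4))
P=pts(cam('top'))
for nm,(u,v) in dict(beaker=(272,158),timer=(297,244),bottle=(412,188)).items():
    print(nm,np.nanmedian(P[v-2:v+3,u-2:u+3].reshape(-1,3),0).round(3))
E
```

```text
[ 0.45015678 -1.19924317  0.38455246] [ 0.47276079 -0.04084992  0.22018719]
-0.15 0.5439 0.5585 0.1708
-0.13 0.5432 0.5597 0.1707
-0.11 0.5457 0.561 0.1704
-0.09 0.5469 0.5622 0.17
-0.07 0.5482 0.5642 0.1696
-0.05 0.5495 0.5656 0.1693
-0.03 0.5509 0.5672 0.169
-0.01 0.5523 0.5681 0.1677
beaker [0.699 0.119 0.002]
timer [0.393 0.008 0.017]
bottle [ 0.584 -0.355  0.123]
```

View pics/w9.png

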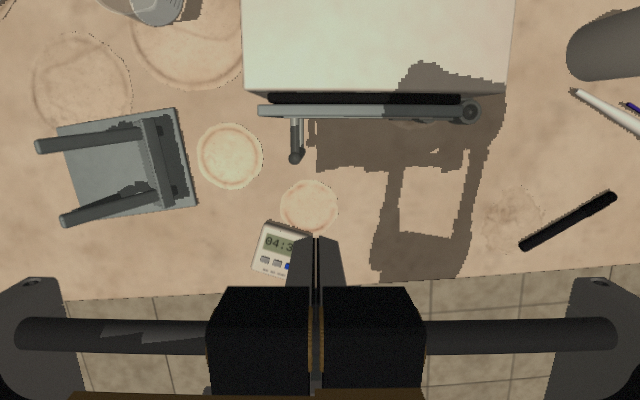

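The wrist view shows the door shut along the seal (row 105, columns 258–480) with its pin through the knuckle at (468,112). The gripper is clear and the bystanders have not moved.

```bash
python3 -c "
from plant import manip
print(manip.finish_job())"
```

```text
the job is handed in; nothing more can be done
None
```

The door is hung on both pins and swung shut against the seal. The gripper is clear of everything, and the beaker, timer and wash bottle have not moved. The job is handed in at about 23 s of the 72 s allowed; the hand-in call returned no verdict.

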